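Lay out the buffer-making place

TASK

Lay out the bench for making up a buffer: stand the steel beaker in the middle of the magnetic stirrer's plate, with the flat cover lying knob up and centred on top of it. Of the row of three cork mats, stand the tall amber bottle in the middle of the end mat next to the stirrer, the squat jar in the middle of the end mat next to the balance, and the conical flask in the middle of the middle mat, between the two. Leave everything upright and do not tip anything over on the way.

Things in the scene. Friction and masses are not known exactly. Their poses are not given: they have to be found in the camera images.
- bottle: Loose. Tall amber glass bottle with a black screw cap, 146 mm high, always standing. Round body 60 mm across up to 88 mm high, shoulder narrowing to a 28 mm neck at 106 mm, cap 34 mm across from 118 mm to the top at 146 mm (grip the cap). Cap and bottle are one rigid piece, about 0.3 kg. Origin: centre of the underside; z up along its axis.
- flask: Loose. Conical clear glass flask with a black rubber stopper, 112 mm high, standing. 62 mm across at the foot, narrowing from 8 mm to 68 mm height to a neck 26 mm across (68 to 94 mm), stopper 30 mm across from 94 to 112 mm (grip neck or stopper). One rigid piece, about 0.16 kg. Origin: centre of the underside; z up.
- jar: Loose. Squat round closed jar, white plastic with a black lid, 58 mm high, standing. Body 54 mm across up to 38 mm, lid 58 mm across from 38 to 58 mm (grip it across the lid). One rigid piece, about 0.14 kg. Origin: centre of the underside; z up.
- beaker: Loose. Open empty straight-sided stainless-steel beaker, 75 mm high, 56 mm across outside, wall 3 mm, no spout; standing, mouth up. Can be gripped across the outside from above. About 0.15 kg. Origin: centre of the underside; z up.
- cover: Loose. Flat round grey cover for the beaker, a plain disc 84 mm across and 5 mm thick, flat below (no lip), with an upright black knob in its centre, 20 mm across, from 5 to 35 mm height (grip the knob). Lies on the bench, knob up. About 0.06 kg. Origin: centre of the disc's underside; z up through the knob.
- stirrer: Magnetic stirrer: white square housing 120 x 120 mm with a round steel plate 110 mm across in its centre, whose top is 50 mm above the origin. Small black knob in front, facing the robot. Stands at one end of the row of mats (left or right), about 145 mm from the nearest mat, centre to centre. Origin: centre of the underside, right below the plate's centre; z up. It is fixed to the bench.
- balance: Bench balance, only a landmark (nothing goes on it): low grey housing 150 mm (x, front to back) by 140 mm (y), rectangular steel pan 95 x 115 mm with its top 43 mm high, display in front. Stands at the other end of the row from the stirrer, about 145 mm from the nearest mat, centre to centre. Origin: centre of the underside; z up. It is fixed to the bench.
- coaster_left: Round flat cork mat, 90 mm across, 6 mm thick: the left one (+y end, seen from the robot) of a straight row of three like mats about 105 mm apart. Origin: centre of the underside; top 6 mm above; z up. It is fixed to the bench.
- coaster_middle: The middle one of the three like cork mats, 90 mm across, 6 mm thick. Origin: centre of the underside; top 6 mm above; z up. It is fixed to the bench.
- coaster_right: The right one (-y end, seen from the robot) of the three like cork mats, 90 mm across, 6 mm thick. Origin: centre of the underside; top 6 mm above; z up. It is fixed to the bench.
Mind the look-alikes: they are no part of the job. What is shaped like the beaker but blue or red is not meant.

How it is judged:
By the outcome, as a careful person would: the job done as asked, in the order asked, and still so for the second after the job is handed in, with the robot touching nothing.
It also fails if it takes over 115 s, if anything falls off the work surface, if the arm or the gripper's body presses on something with over 40 N, if the wrist force passes 120 N, or if a joint passes its speed limit or range.

ROBOT

A 6-joint arm with a two-finger parallel gripper is mounted at the origin on the work surface. World frame = base frame: x ahead of the robot, y to its left, z up, the work surface at z = 0. Lengths are in m, angles in rad, forces in N, time in s.
With the tool pointing down it reaches from about 0.35 to 0.85 m from the base axis. Payload 8.1 kg.
Tool frame: the origin (TCP) lies at the centre of the arm's flange, where the gripper is bolted on; the fingertips stand 186 mm ahead of it and the grasp point (between the pads) lies 167 mm ahead of it (robot.grasp_offset is the distance from the TCP to the grasp point, in m); z points along the fingers, y is the line along which they close (so a half turn about z gives the same grasp; the last joint's range is limited). The gripper opens to 93 mm and grips with 3 to 60 N. Pads are 15 mm wide; open, the fingers measure 128 mm over their backs; the gripper's body (75 mm by 188 mm) begins 65 mm behind the grasp point.
Start: joints at [1.243, 0.13, 1.488, -0, 1.523, -0.085], TCP at [0.144, 0.582, 0.405] pointing down, gripper open.
Joint ranges: [-2.96, 2.96], [-0.89, 2.26], [0.02, 2.5], [-1.34, 4.48], [0, 2.73], [-2.66, 2.66]. Speed limits (rad/s): [2.39, 2.39, 2.79, 3.14, 3.14, 3.14].

INTERFACE

Orientations are given as a rotation vector (axis times angle).
In Python, from plant import robot gives the robot as it stands.
- The arm moves only by the tool drive_tool, never from a script. Its argument "moves" is one flat list of numbers, 7 for each row, row after row: the finger opening in mm, from 0 to 93, then the shift along the tool's x, y, z in mm, then the turn, a rotation vector about the tool's x, y, z in degrees. A call has 1 to 8 rows; each row shifts and turns the commanded pose from where the row before left it, along the tool's axes as they then stand; what a row does not reach is not made up. A row lasts 1/10 s, in which the tool goes at most 50 mm and 8.59 degrees, less where a joint would pass 70% of its speed; a pose out of reach is approached as far as the arm can. A call is refused whole if a number of a shift passes 50 or a number of a turn 8.59, either way. A call with a gripper value outside its range is refused whole. The fingers move at their own pace and stop on an object; "grip_force" is the grip in N (left out, the last holds). Time passes only in rows, so rows that do not move let the fingers close. It gives the time, the measured TCP pose, the force, the opening and the grip force at its end, in the units of the state.
- robot.read_state(): the state, without advancing time (a new reading comes with each control period).
- robot.read_camera(name): name is "scene" or "top"; returns a dict with "color" (480x640x3 uint8, red, green, blue), "depth" (480x640 float32, m along the optical axis (not along the pixel's ray), 0 where there is no reading), "mtx" (3x3 intrinsics, pixels), "dist_coeffs" ([k1, k2, p1, p2, k3] as OpenCV has them; the pictures are not rectified), "R" (3x3) and "t" (3): a world point X has camera coordinates R X + t. Camera axes: x right, y down, z forward; pixel columns grow to the right and rows downward; lengths in m; the calibration is good to about 2 mm. A picture is of the moment at which its call begins.
- robot.close_job(): hands the job in; it is judged then, once.
The state is a dict: "t": time; "q": joint angles; "dq": joint speeds; "joint_torque": joint torques, N m; "tool_pos": TCP position; "orientation": TCP orientation; "force": force on the tool from outside, world axes, zero at the start; "wrist_torque": the same for the moment, N m; "opening": finger opening in m; "gripper_force": force on a finger pad.
Only numpy, scipy, OpenCV 4.12 (cv2) and the standard library are available. Lean on these libraries where they do the work, as an engineer would, in place of code of your own. Each camera call takes 0.05 s, during which the arm holds its last target. There are 200 camera calls.

## Working session

There is one attempt and no reset: what is moved stays moved. The work goes in short steps, Python scripts to look and compute and a tool call to move; the robot and the scene stay as the last step left them, time stands still between calls to the robot, and variables do not carry over. Pictures are saved under pics/ and viewed, at most 14 in all, crops included, and the job is handed in when it is done.

Besides the shell and the picture viewer there is one more tool, called after "Emit:" in YAML: its name, and indented under it one key for each argument. drive_tool: Moves the arm, as the interface text tells. Its arguments: {"type":"object","properties":{"moves":{"type":"array","items":{"type":"number"}},"grip_force":{"type":"number"}},"required":["moves"]}

```bash
mkdir -p pics; ls; cat > h.py <<'E'
import numpy as np, cv2
from plant import robot
def cam(n):
    return robot.read_camera(n)
def ray(c,uv,z):
    p=cv2.undistortPoints(np.array([[uv]],float),c["mtx"],np.array(c["dist_coeffs"]))[0,0]
    R=np.array(c["R"]);t=np.array(c["t"]).ravel()
    o=-R.T@t; d=R.T@np.array([p[0],p[1],1.0])
    return o+d*(z-o[2])/d[2]
def cloud(c):
    h,w=c["depth"].shape
    v,u=np.mgrid[0:h,0:w]
    p=cv2.undistortPoints(np.stack([u.ravel(),v.ravel()],1).astype(float)[:,None],c["mtx"],np.array(c["dist_coeffs"]))[:,0]
    d=c["depth"].ravel()
    X=np.column_stack([p*d[:,None],d])
    X=(X-np.array(c["t"]).ravel())@np.array(c["R"])
    X[d==0]=np.nan
    return X.reshape(h,w,3)
def save(c,n,crop=None,s=1):
    im=c["color"][:,:,::-1]
    if crop: im=im[crop[1]:crop[3],crop[0]:crop[2]]
    cv2.imwrite("pics/"+n,cv2.resize(im,None,fx=s,fy=s,interpolation=cv2.INTER_CUBIC))
E
python3 - <<'E'
from h import *
for n in("scene","top"):
    c=cam(n); save(c,n+"0.png"); np.savez(n+"0.npz",**{k:np.array(v) for k,v in c.items()})
    R=np.array(c["R"]);print(n,-R.T@np.array(c["t"]).ravel(),R[2])
s=robot.read_state();print(s["t"],s["tool_pos"],s["orientation"],s["opening"],s["force"],robot.grasp_offset)
E
```

```text
pics
scene [ 0.87690301 -0.40927491  0.77163486] [-0.41344281  0.44812927 -0.7926192 ]
top [0.28333971 0.00773967 1.04111839] [ 0.19646772  0.00470813 -0.98049899]
0.1 [0.14414677 0.58221474 0.40381438] [-3.80419888e-01 -3.11811115e+00  2.53117450e-03] 0.09289283086973825 [ 0.44362575  0.45450968 -0.2409596 ] 0.1673
```

View pics/scene0.png

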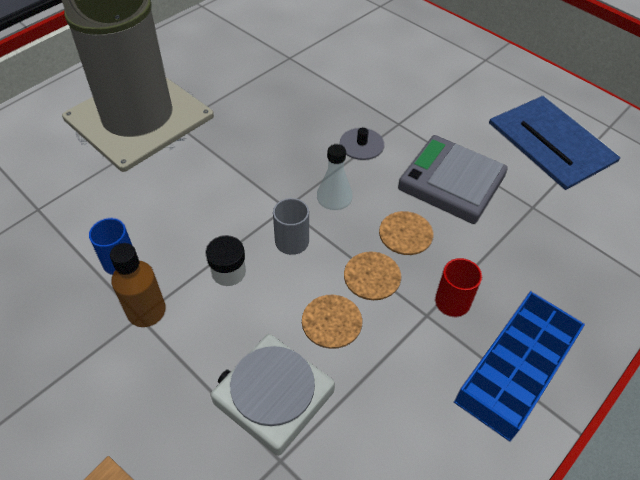

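View pics/top0.png

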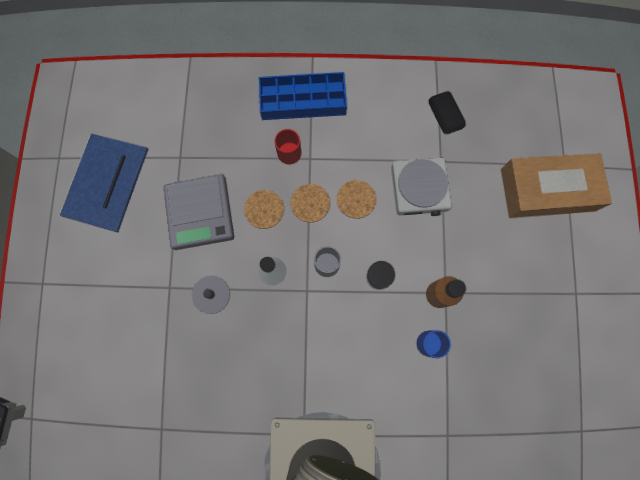

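The scene view shows the steel beaker at (291,226), flask (336,175), jar (226,260), bottle (138,285), cover (362,142), mats at (406,232), (372,275) and (332,320), stirrer (272,385) and balance (453,178). In the top view (x up, y left) the stirrer at (423,183) is at the right (-y) end and the balance at (199,210) at the left. So the bottle goes on the right mat, the flask on the middle one and the jar on the left one.

Beaker candidates in the top view: steel (327,262), red (288,147) and blue (434,344). The steel one fits, because blue and red are ruled out.

```bash
cat > m.py <<'E'
from h import *
def blob(c,mask,uv,r):
    m=np.zeros(mask.shape,np.uint8);cv2.circle(m,uv,r,1,-1);m&=mask.astype(np.uint8)
    cs,_=cv2.findContours(m,0,cv2.CHAIN_APPROX_NONE)
    return max(cs,key=cv2.contourArea).reshape(-1,2)
def circ(c,mask,uv,r,z):
    k=blob(c,mask,uv,r);k=cv2.convexHull(k.astype(np.int32))[:,0]
    P=np.array([ray(c,p.astype(float),z)[:2] for p in k])
    (x,y),rad=cv2.minEnclosingCircle(P.astype(np.float32))
    A=np.c_[2*P,np.ones(len(P))];s=np.linalg.lstsq(A,(P**2).sum(1),rcond=None)[0]
    return np.round([s[0],s[1],2*np.sqrt(s[2]+s[0]**2+s[1]**2),x,y,2*rad],4)
# centres & search radius in pixels, height band
T={"top":{"bottle":(456,289,16),"flask":(267,264,12),"jar":(381,275,22),"beaker":(327,258,24),"cover":(211,295,26),"knob":(208,293,12),"plate":(423,183,34),"cl":(264,209,26),"cm":(310,203,26),"cr":(356,199,26)},
 "scene":{"bottle":(123,258,22),"flask":(337,153,14),"jar":(225,252,26),"beaker":(291,213,26),"cover":(362,143,30),"knob":(363,135,12),"plate":(272,385,55),"cl":(406,232,36),"cm":(372,275,36),"cr":(332,320,38)}}
H={"bottle":.146,"flask":.112,"jar":.058,"beaker":.075,"cover":.005,"knob":.035,"plate":.05,"cl":.006,"cm":.006,"cr":.006}
def hsv(c): return cv2.cvtColor(c["color"],cv2.COLOR_RGB2HSV)
def masks(c,n):
    h=hsv(c).astype(int);z=cloud(c)[:,:,2]
    if n in("bottle","flask","knob","jar"): return (h[:,:,2]<55)&(z>H[n]-.012)
    if n[0]=="c" and len(n)==2: return (h[:,:,1]>60)&(h[:,:,0]<25)
    if n=="cover": return (h[:,:,0]>100)&(h[:,:,2]<150)&(z<.03)
    return abs(z-H[n])<.008
if __name__=="__main__":
    for cn in T:
        c=dict(np.load(cn+"0.npz")); X=cloud(c)
        print(cn,"bench z",np.nanmedian(X[300:330,300:350,2]))
        for n,(u,v,r) in T[cn].items():
            try:
                zz=X[v-2:v+3,u-2:u+3,2]; print(n,circ(c,masks(c,n),(u,v),r,H[n]),"z",np.round(np.nanmedian(zz),4))
            except Exception as e: print(n,e)
E
python3 m.py
python3 - <<'E'
from h import *
c=dict(np.load("top0.npz")); save(c,"crop_beaker.png",(180,120,480,320),2.6)
E
```

```text
top bench z 0.00025092598359262037
bottle [ 0.3737 -0.2479  0.0331  0.3744 -0.2477  0.0347] z 0.1468
flask [0.4183 0.1142 0.0281 0.4184 0.1139 0.0292] z 0.1124
jar [ 0.4088 -0.1158  0.0556  0.4086 -0.1158  0.0573] z 0.0588
beaker [ 0.4358 -0.0049  0.0555  0.4357 -0.0046  0.0565] z 0.0048
cover [0.3637 0.2464 0.1137 0.3629 0.2467 0.116 ] z 0.0319
knob [0.3637 0.2432 0.0161 0.3629 0.2425 0.0166] z 0.0358
plate [ 0.6129 -0.2082  0.122   0.6136 -0.2072  0.1318] z 0.0515
cl [0.5587 0.1389 0.089  0.5588 0.1386 0.0902] z 0.0065
cm [0.5752 0.0352 0.0892 0.5754 0.0355 0.0902] z 0.0062
cr [ 0.5862 -0.0683  0.089   0.5863 -0.0687  0.09  ] z 0.0076
scene bench z 0.006478960325513358
bottle [ 0.3796 -0.2508  0.0392  0.3797 -0.2512  0.0434] z 0.146
flask [0.4242 0.1105 0.0346 0.4256 0.1113 0.0398] z 0.1127
jar [ 0.4141 -0.1191  0.0613  0.4141 -0.1188  0.0648] z 0.059
beaker [ 0.4388 -0.0056  0.0602  0.4389 -0.0059  0.0637] z 0.0409
cover [0.3543 0.2591 0.1216 0.3523 0.2501 0.1538] z 0.0118
knob [0.3704 0.2416 0.0293 0.3716 0.2422 0.0332] z 0.0323
plate [ 0.6143 -0.212   0.1124  0.6139 -0.2121  0.1151] z 0.05
cl [0.5594 0.1387 0.0907 0.5585 0.1382 0.0927] z 0.0073
cm [0.5758 0.0351 0.0903 0.5753 0.0351 0.0923] z 0.0067
cr [ 0.5869 -0.0684  0.0898  0.5868 -0.0685  0.0912] z 0.0065
```

View pics/crop_beaker.png

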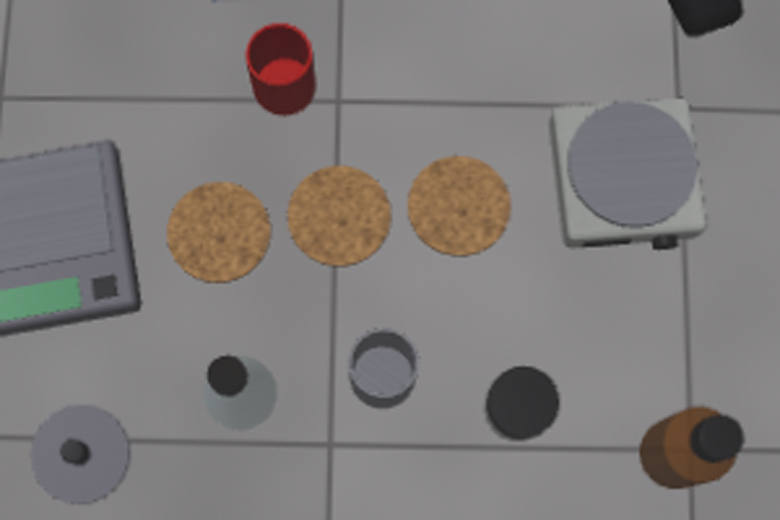

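The crop shows the steel beaker (crop (383,368), top-view pixel (327,262)): grey metal with an open mouth, so it's the right one. The red one at crop (281,68) is a look-alike. Measured diameters match the given sizes. I'll rotate the tool square to the world axes, then head over.

Emit:
drive_tool:
  moves: [93,0,0,0,0,0,-6.95,93,0,0,0,0,0,-6.95,93,-24,-48,0,0,0,0,93,-24,-48,0,0,0,0,93,-24,-48,0,0,0,0,93,-24,-48,0,0,0,0,93,-24,-48,0,0,0,0,93,-24,-48,0,0,0,0]
  grip_force: 20

```text
t: 0.9
tool_pos: [0.2785, 0.3122, 0.4043]
orientation: [0.001, -3.142, 0.0]
force: [1.5, -0.3, 0.5]
opening: 0.0932
gripper_force: 0.0
```

```bash
cat > go.py <<'E'
# usage: go.py x y zgrasp -> remaining shift in tool axes, mm
import sys; from h import *
from scipy.spatial.transform import Rotation as Ro
s=robot.read_state();R=Ro.from_rotvec(s["orientation"]);M=R.as_matrix()
g=np.array(s["tool_pos"])+M[:,2]*robot.grasp_offset
print("t",round(s["t"],2),"grasp",np.round(g,4),"tilt",np.round(M[:,2],4),"ty",np.round(M[:,1],3),"op",round(s["opening"],4),"F",np.round(s["force"],1),"gf",np.round(s["gripper_force"],1))
if len(sys.argv)>3: print("shift mm",np.round(1000*M.T@(np.array([float(a) for a in sys.argv[1:4]])-g),1),"turn",np.round(np.degrees((R.inv()*Ro.from_rotvec([0,-np.pi,0])).as_rotvec()),2))
E
python3 go.py .436 -.005 .055
python3 - <<'E'
from m import *
for cn in T:
    c=dict(np.load(cn+"0.npz"));h=hsv(c).astype(int)
    u,v,r=T[cn]["plate"];print(h[v,u],h[v-4,u+3], "housing",h[v+ (24 if cn=="top" else 45),u-(22 if cn=="top" else 0)])
    m=(h[:,:,1]>18)&(h[:,:,0]>100)&(h[:,:,0]<140)&(abs(cloud(c)[:,:,2]-.05)<.015)
    print(cn,circ(c,m,(u,v),r+6,.05))
    m=(h[:,:,0]>100)&(h[:,:,0]<140)&(h[:,:,1]>18);m=cv2.morphologyEx(m.astype(np.uint8),cv2.MORPH_OPEN,np.ones((7,7)))
    u,v,r=T[cn]["cover"];print("cover",circ(c,m,(u,v),r,.005))
E
```

```text
t 0.9 grasp [0.2785 0.3122 0.237 ] tilt [-0.e+00 -3.e-04 -1.e+00] ty [-0.  1. -0.] op 0.0932 F [ 1.5 -0.3  0.5] gf 0.0
shift mm [-157.3 -317.2  182.1] turn [-0.02 -0.    0.03]
[116  16 125] [116  16 126] housing [ 60   3 151]
top [ 0.6289 -0.2473  0.006   0.6288 -0.2476  0.0068]Traceback (most recent call last):
  File "<stdin>", line 8, in <module>
  File "m.py", line 7, in circ
    k=blob(c,mask,uv,r);k=cv2.convexHull(k.astype(np.int32))[:,0]
  File "m.py", line 5, in blob
    return max(cs,key=cv2.contourArea).reshape(-1,2)
           ~~~^^^^^^^^^^^^^^^^^^^^^^^^
ValueError: max() iterable argument is empty
```

Emit:
drive_tool:
  moves: [93,-24,-48,0,0,0,0,93,-24,-48,0,0,0,0,93,-24,-48,0,0,0,0,93,-24,-48,0,0,0,0,93,-24,-48,20,0,0,0,93,-24,-48,30,0,0,0,93,-4,-11,30,0,0,0,93,0,0,0,0,0,0]

```text
t: 1.7
tool_pos: [0.4109, 0.0415, 0.3285]
orientation: [-0.006, -3.134, 0.0]
force: [-1.0, -0.1, -0.5]
opening: 0.0932
gripper_force: 0.0
```

```bash
python3 go.py .436 -.005 .055
python3 - <<'E'
from m import *
for cn in T:
    c=dict(np.load(cn+"0.npz"));h=hsv(c).astype(int)
    b=((h[:,:,1]>=9)&(h[:,:,0]>100)&(h[:,:,0]<140)).astype(np.uint8)
    for n in("plate","cover"):
        m=cv2.morphologyEx(b,cv2.MORPH_OPEN,np.ones((5,5)))
        u,v,r=T[cn][n];print(cn,n,circ(c,m,(u,v),r+8,H[n]))
E
```

```text
t 1.7 grasp [0.4096 0.0415 0.1612] tilt [-7.8e-03 -1.0e-04 -1.0e+00] ty [ 0.004  1.    -0.   ] op 0.0932 F [-1.  -0.1 -0.5] gf 0.0
shift mm [-27.4 -46.4 106. ] turn [-0.01 -0.45 -0.22]
top plate [ 0.6131 -0.2114  0.1091  0.6131 -0.2113  0.1105]
top cover [0.3649 0.2476 0.0833 0.3649 0.2476 0.0843]
scene plate [ 0.6137 -0.2113  0.1104  0.6137 -0.2113  0.112 ]
scene cover [0.3655 0.2479 0.0864 0.3647 0.2472 0.0893]
```

Emit:
drive_tool:
  moves: [93,0,0,0,0,0,0,93,0,0,0,0,0,0]

```text
t: 1.9
tool_pos: [0.4124, 0.044, 0.3344]
orientation: [-0.001, 3.14, 0.0]
force: [-0.4, 0.0, 0.2]
opening: 0.0927
gripper_force: 0.0
```

```bash
python3 go.py .436 -.005 .055
```

```text
t 1.9 grasp [0.4127 0.0441 0.1671] tilt [ 1.7e-03  3.0e-04 -1.0e+00] ty [-0.001  1.     0.   ] op 0.0927 F [-0.4  0.   0.2] gf 0.0
shift mm [-23.1 -49.1 112.1] turn [0.02 0.1  0.05]
```

Emit:
drive_tool:
  moves: [93,-12,-25,0,0,0,0,93,-11,-24,10,0,0,0,93,0,0,28,0,0,0,93,0,0,0,0,0,0,93,0,0,0,0,0,0]

```text
t: 2.4
tool_pos: [0.4352, -0.0049, 0.2959]
orientation: [-0.002, 3.142, 0.0]
force: [-0.5, 0.0, 0.3]
opening: 0.0926
gripper_force: 0.0
```

```bash
python3 go.py .436 -.005 .055
```

```text
t 2.4 grasp [ 0.4352 -0.0048  0.1286] tilt [ 0.e+00  2.e-04 -1.e+00] ty [-0.001  1.     0.   ] op 0.0926 F [-0.5  0.   0.3] gf 0.0
shift mm [-0.8 -0.2 73.6] turn [0.01 0.   0.07]
```

Emit:
drive_tool:
  moves: [93,-1,0,30,0,0,0,93,0,0,30,0,0,0,93,0,0,13,0,0,0,93,0,0,0,0,0,0,40,0,0,0,0,0,0,40,0,0,0,0,0,0,40,0,0,0,0,0,0,40,0,0,0,0,0,0]
  grip_force: 20

```text
t: 3.2
tool_pos: [0.4366, -0.0059, 0.2229]
orientation: [0.0, 3.14, -0.0]
force: [-0.1, 0.7, -0.3]
opening: 0.0652
gripper_force: 0.0
```

Emit:
drive_tool:
  moves: [40,0,0,0,0,0,0,40,0,0,-10,0,0,0,40,0,0,-30,0,0,0,40,0,0,-30,0,0,0,40,0,0,-30,0,0,0,40,0,0,-15,0,0,0,40,0,0,0,0,0,0]

```text
t: 3.9
tool_pos: [0.4371, -0.006, 0.3402]
orientation: [0.0, 3.136, -0.001]
force: [0.8, 0.3, -1.7]
opening: 0.0545
gripper_force: 20.0
```

```bash
python3 go.py .6133 -.2113 .170
```

```text
t 3.9 grasp [ 0.438  -0.0061  0.1729] tilt [ 5.3e-03 -8.0e-04 -1.0e+00] ty [ 0.     1.    -0.001] op 0.0545 F [ 0.8  0.3 -1.7] gf 20.0
shift mm [-175.4 -205.2    4. ] turn [-0.05  0.31 -0.01]
```

```bash
python3 - <<'E'
from m import *
c=cam("top"); save(c,"b1.png",(240,180,420,330),3); c=cam("scene"); save(c,"b1s.png",(200,100,400,300),2.5)
E
python3 go.py .6133 -.2113 .170
```

```text
t 4.0 grasp [ 0.4361 -0.0058  0.1695] tilt [ 2.e-04 -1.e-04 -1.e+00] ty [ 0.  1. -0.] op 0.0544 F [ 0.4  0.3 -2.6] gf 20.0
shift mm [-177.3 -205.4   -0.5] turn [-0.    0.01 -0.01]
```

View pics/b1s.png

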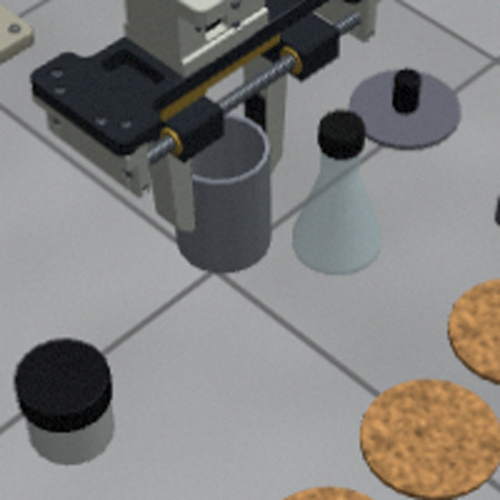

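The beaker is held upright between the pads. Now I'll carry it to the plate.

Emit:
drive_tool:
  moves: [40,-15,-18,0,0,0,0,40,-27,-31,0,0,0,0,40,-30,-35,0,0,0,0,40,-30,-35,0,0,0,0,40,-30,-35,0,0,0,0,40,-28,-31,0,0,0,0,40,-17,-20,0,0,0,0,40,0,0,0,0,0,0]

```text
t: 4.8
tool_pos: [0.6137, -0.2133, 0.3336]
orientation: [-0.004, -3.138, -0.001]
force: [-1.2, 0.1, -0.9]
opening: 0.0547
gripper_force: 20.0
```

Emit:
drive_tool:
  moves: [40,0,0,0,0,0,0,40,0,0,0,0,0,0]

```text
t: 5.0
tool_pos: [0.6124, -0.21, 0.3355]
orientation: [0.0, -3.139, -0.002]
force: [-0.9, -0.1, -1.2]
opening: 0.0543
gripper_force: 20.0
```

```bash
python3 go.py .6133 -.2113 .106
python3 - <<'E'
from m import *
c=cam("scene"); X=cloud(c); save(c,"b2s.png",(160,240,400,460),2.5)
s=X[250:440,180:360].reshape(-1,3); s=s[(s[:,2]>.07)&(np.hypot(s[:,0]-.613,s[:,1]+.211)<.034)]; print("beaker cloud z range",np.nanpercentile(s[:,2],[1,50,99]))
E
```

```text
t 5.0 grasp [ 0.612  -0.2097  0.1682] tilt [-0.0024  0.0013 -1.    ] ty [-0.     1.     0.001] op 0.0543 F [-0.9 -0.1 -1.2] gf 20.0
shift mm [-1.4 -1.6 62.2] turn [ 0.07 -0.14  0.01]
beaker cloud z range [0.11418598 0.17898597 0.33469776]
```

View pics/b2s.png

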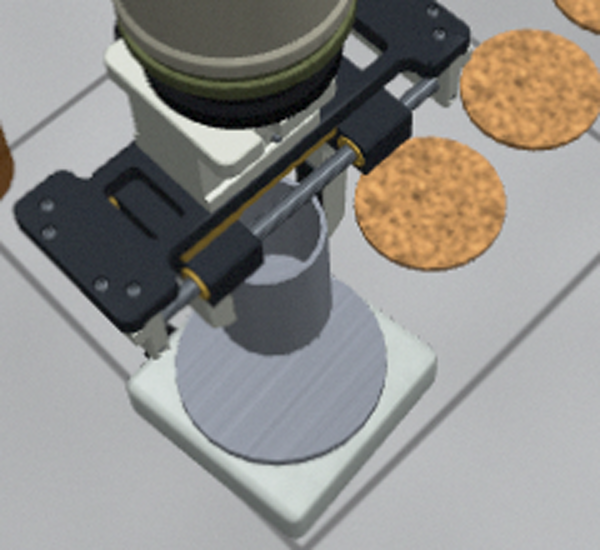

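The beaker hangs upright over the plate. I'll lower it, with the last millimetres slow.

Emit:
drive_tool:
  moves: [40,-1,-1,20,0,0,0,40,0,0,25,0,0,0,40,0,0,11,0,0,0,40,0,0,2,0,0,0,40,0,0,2,0,0,0,40,0,0,1,0,0,0,40,0,0,0,0,0,0,40,0,0,0,0,0,0]

```text
t: 5.85
tool_pos: [0.6145, -0.212, 0.2769]
orientation: [0.0, 3.14, -0.001]
force: [0.6, 0.1, -0.2]
opening: 0.0545
gripper_force: 20.0
```

```bash
python3 go.py .6133 -.2113 .105
```

```text
t 5.85 grasp [ 0.6147 -0.2121  0.1096] tilt [ 1.3e-03 -6.0e-04 -1.0e+00] ty [ 0.     1.    -0.001] op 0.0545 F [ 0.6  0.1 -0.2] gf 20.0
shift mm [1.4 0.8 4.6] turn [-0.03  0.08 -0.01]
```

Emit:
drive_tool:
  moves: [40,1,0.5,1,0,0,0,40,0,0,1,0,0,0,40,0,0,1,0,0,0,40,0,0,1,0,0,0,40,0,0,0,0,0,0,40,0,0,0,0,0,0]

```text
t: 6.45
tool_pos: [0.6135, -0.2113, 0.2738]
orientation: [0.0, 3.14, -0.001]
force: [-4.5, 2.9, 10.7]
opening: 0.0546
gripper_force: 20.0
```

```bash
python3 go.py .6133 -.2113 .105
```

```text
t 6.45 grasp [ 0.6137 -0.2113  0.1065] tilt [ 1.3e-03 -4.0e-04 -1.0e+00] ty [ 0.  1. -0.] op 0.0546 F [-4.5  2.9 10.7] gf 20.0
shift mm [0.4 0.  1.5] turn [-0.02  0.07 -0.  ]
```

Emit:
drive_tool:
  moves: [60,0,0,0,0,0,0,75,0,0,0,0,0,0,85,0,0,0,0,0,0,85,0,0,0,0,0,0,85,0,0,-20,0,0,0,85,0,0,-40,0,0,0,85,0,0,-45,0,0,0,85,0,0,-40,0,0,0]

```text
t: 7.25
tool_pos: [0.613, -0.2113, 0.4187]
orientation: [0.0, 3.141, -0.0]
force: [1.1, -0.5, -0.1]
opening: 0.0848
gripper_force: 0.0
```

Emit:
drive_tool:
  moves: [85,25,46,0,0,0,0,85,25,46,0,0,0,0,85,25,46,0,0,0,0,85,25,46,0,0,0,0,85,25,46,0,0,0,0,85,25,46,0,0,0,0,85,25,46,0,0,0,0,85,25,46,0,0,0,0]

```text
t: 8.05
tool_pos: [0.4209, 0.1415, 0.417]
orientation: [0.001, 3.141, 0.0]
force: [1.0, 1.0, -0.7]
opening: 0.0854
gripper_force: 0.0
```

```bash
python3 - <<'E'
from m import *
for cn in T:
    c=cam(cn); m=(abs(cloud(c)[:,:,2]-.125)<.008)
    # beaker rim now ~ at plate, height .125
    from cv2 import projectPoints
    P=np.array([[.6133,-.2113,.125]]);uv=cv2.projectPoints(P,cv2.Rodrigues(np.array(c["R"]))[0],np.array(c["t"]).reshape(3),c["mtx"],np.array(c["dist_coeffs"]))[0][0,0]
    u,v=map(int,uv);print(cn,u,v,circ(c,m,(u,v),30 if cn=="top" else 45,.125))
    save(c,"b3%s.png"%cn,(u-80,v-60,u+80,v+60),3)
E
python3 go.py .365 .2475 .1
```

```text
top 430 170 [ 0.6128 -0.2119  0.0562  0.613  -0.2117  0.0579]
scene 268 357 [ 0.6155 -0.213   0.0575  0.6153 -0.2134  0.0589]
t 8.15 grasp [0.4197 0.1447 0.2498] tilt [-1.e-04  2.e-03 -1.e+00] ty [-0.006  1.     0.002] op 0.0851 F [ 0.3 -0.9  0.2] gf 0.0
shift mm [ 54.1 102.8 150. ] turn [ 0.12 -0.    0.35]
```

View pics/b3top.png

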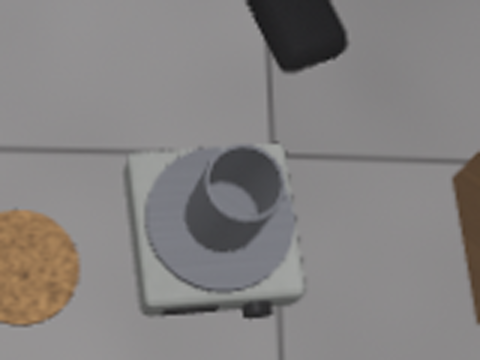

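The beaker stands upright in the middle of the plate, its rim within 1 mm of centre. Next is the cover.

Emit:
drive_tool:
  moves: [60,18,34,20,0,0,0,60,18,34,30,0,0,0,60,18,35,40,0,0,0.3,60,0,0,30,0,0,0,60,0,0,30,0,0,0,60,0,0,0,0,0,0,60,0,0,0,0,0,0]

```text
t: 8.85
tool_pos: [0.3705, 0.2389, 0.2715]
orientation: [-0.009, -3.141, 0.001]
force: [0.1, -0.3, 0.5]
opening: 0.0604
gripper_force: 0.0
```

```bash
python3 go.py .365 .2475 .029
```

```text
t 8.85 grasp [0.3703 0.2388 0.1042] tilt [-1.e-03 -7.e-04 -1.e+00] ty [ 0.006  1.    -0.001] op 0.0604 F [ 0.1 -0.3  0.5] gf 0.0
shift mm [ 5.3  8.8 75.2] turn [-0.04 -0.06 -0.35]
```

Emit:
drive_tool:
  moves: [60,5.3,8.8,10,0,0,-0.3,60,0,0,30,0,0,0,60,0,0,25,0,0,0,60,0,0,10,0,0,0,60,0,0,0,0,0,0,60,0,0,0,0,0,0]

```text
t: 9.45
tool_pos: [0.3656, 0.2486, 0.1975]
orientation: [0.0, 3.14, 0.001]
force: [-0.2, 0.4, 0.4]
opening: 0.0601
gripper_force: 0.0
```

```bash
python3 go.py .365 .2475 .029
```

```text
t 9.45 grasp [0.3658 0.2487 0.0302] tilt [ 1.5e-03  8.0e-04 -1.0e+00] ty [0.    1.    0.001] op 0.0601 F [-0.2  0.4  0.4] gf 0.0
shift mm [ 0.8 -1.2  1.2] turn [ 0.04  0.08 -0.02]
```

Emit:
drive_tool:
  moves: [5,0.8,-1,1,0,0,0,5,0,0,0,0,0,0,5,0,0,0,0,0,0,5,0,0,0,0,0,0,5,0,0,0,0,0,0,5,0,0,0,0,0,0,5,0,0,0,0,0,0,5,0,0,0,0,0,0]
  grip_force: 20

```text
t: 10.25
tool_pos: [0.3642, 0.2472, 0.1954]
orientation: [0.0, 3.141, 0.0]
force: [-1.2, -0.0, 2.3]
opening: 0.0189
gripper_force: 20.0
```

```bash
python3 go.py .613 -.2117 .22
```

```text
t 10.25 grasp [0.3643 0.2473 0.0281] tilt [ 2.e-04  1.e-04 -1.e+00] ty [0. 1. 0.] op 0.0189 F [-1.2 -0.   2.3] gf 20.0
shift mm [-248.9 -458.9 -191.9] turn [ 0.01  0.01 -0.01]
```

Emit:
drive_tool:
  moves: [5,0,0,-15,0,0,0,5,0,0,-35,0,0,0,5,0,0,-40,0,0,0,5,0,0,-40,0,0,0,5,0,0,-40,0,0,0,5,0,0,-22,0,0,0,5,-11,-20,0,0,0,0,5,-17,-32,0,0,0,0]

```text
t: 11.05
tool_pos: [0.3921, 0.1956, 0.3883]
orientation: [-0.004, 3.14, 0.002]
force: [-0.3, 0.4, -0.8]
opening: 0.0201
gripper_force: 20.0
```

Emit:
drive_tool:
  moves: [5,-20,-37,0,0,0,0,5,-20,-37,0,0,0,0,5,-20,-37,0,0,0,0,5,-20,-37,0,0,0,0,5,-20,-37,0,0,0,0,5,-20,-37,0,0,0,0,5,-20,-37,0,0,0,0,5,-20,-37,0,0,0,0]

```text
t: 11.85
tool_pos: [0.5525, -0.1026, 0.3867]
orientation: [-0.001, -3.141, -0.0]
force: [1.1, 0.0, -0.3]
opening: 0.0196
gripper_force: 20.0
```

```bash
python3 go.py .613 -.2117 .22
```

```text
t 11.85 grasp [ 0.5524 -0.1026  0.2194] tilt [-7.e-04  2.e-04 -1.e+00] ty [0. 1. 0.] op 0.0196 F [ 1.1  0.  -0.3] gf 20.0
shift mm [ -60.6 -109.1   -0.7] turn [ 0.01 -0.04 -0.03]
```

Emit:
drive_tool:
  moves: [5,-20,-36,0,0,0,0,5,-20,-36,0,0,0,0,5,-14,-25,0,0,0,0,5,-6.6,-12,0,0,0,0,5,0,0,10,0,0,0,5,0,0,20,0,0,0,5,0,0,10,0,0,0,5,0,0,0,0,0,0]

```text
t: 12.65
tool_pos: [0.6116, -0.2087, 0.3441]
orientation: [0.001, -3.137, -0.003]
force: [-0.9, -0.3, -0.8]
opening: 0.0194
gripper_force: 20.0
```

Emit:
drive_tool:
  moves: [5,0,0,0,0,0,0,5,0,0,0,0,0,0]

```text
t: 12.85
tool_pos: [0.6129, -0.2096, 0.3484]
orientation: [-0.0, 3.14, -0.001]
force: [0.3, -0.4, -0.5]
opening: 0.0197
gripper_force: 20.0
```

```bash
python3 - <<'E'
from m import *
for cn in T:
    c=cam(cn); save(c,"c1%s.png"%cn)
im=cv2.imread("pics/c1scene.png")[220:460,140:400];cv2.imwrite("pics/c1s.png",cv2.resize(im,None,fx=2.3,fy=2.3))
E
python3 go.py .613 -.2117 .153
```

```text
t 12.95 grasp [ 0.6132 -0.2099  0.1812] tilt [ 1.8e-03 -7.0e-04 -1.0e+00] ty [-0.     1.    -0.001] op 0.0195 F [ 0.   0.9 -1. ] gf 20.0
shift mm [ 0.3 -1.8 28.2] turn [-0.04  0.1   0.  ]
```

View pics/c1s.png

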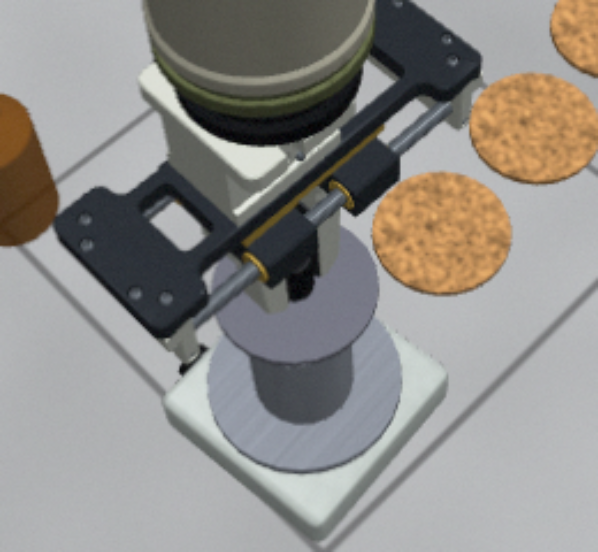

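The cover is held level above the beaker. Lowering it.

Emit:
drive_tool:
  moves: [5,0,-1.8,8,0,0,0,5,0,0,11,0,0,0,5,0,0,4,0,0,0,5,0,0,1,0,0,0,5,0,0,1,0,0,0,5,0,0,1,0,0,0,5,0,0,0,0,0,0,5,0,0,0,0,0,0]

```text
t: 13.75
tool_pos: [0.6127, -0.2117, 0.3215]
orientation: [0.0, 3.141, -0.0]
force: [0.6, -1.0, -1.0]
opening: 0.0194
gripper_force: 20.0
```

```bash
python3 go.py .613 -.2117 .153
```

```text
t 13.75 grasp [ 0.6128 -0.2117  0.1542] tilt [ 4.e-04 -2.e-04 -1.e+00] ty [ 0.  1. -0.] op 0.0194 F [ 0.6 -1.  -1. ] gf 20.0
shift mm [-0.2  0.   1.2] turn [-0.01  0.02 -0.01]
```

Emit:
drive_tool:
  moves: [5,0,0,0.6,0,0,0,5,0,0,0.6,0,0,0,5,0,0,0.5,0,0,0,5,0,0,0,0,0,0]

```text
t: 14.15
tool_pos: [0.6128, -0.2117, 0.3204]
orientation: [0.0, 3.141, -0.001]
force: [-1.8, 0.6, 5.2]
opening: 0.0195
gripper_force: 20.0
```

```bash
python3 go.py .613 -.2117 .153
```

```text
t 14.15 grasp [ 0.613  -0.2118  0.1531] tilt [ 9.e-04 -3.e-04 -1.e+00] ty [ 0.  1. -0.] op 0.0195 F [-1.8  0.6  5.2] gf 20.0
shift mm [-0.   0.1  0.1] turn [-0.02  0.05 -0.01]
```

Emit:
drive_tool:
  moves: [30,0,0,0,0,0,0,45,0,0,0,0,0,0,55,0,0,0,0,0,0,55,0,0,0,0,0,0,55,0,0,-20,0,0,0,55,0,0,-30,0,0,0,55,0,0,-35,0,0,0,60,40,-6,0,0,0,0]

```text
t: 14.95
tool_pos: [0.5758, -0.2177, 0.4108]
orientation: [-0.003, 3.131, -0.006]
force: [-1.3, -0.7, 1.5]
opening: 0.0584
gripper_force: 0.0
```

Emit:
drive_tool:
  moves: [70,40,-6,0,0,0,0,70,40,-6,0,0,0,0,70,40,-6,0,0,0,0,70,40,-6,0,0,0,0,70,39,-6,0,0,0,0,70,0,0,0,0,0,0,70,0,0,0,0,0,0]

```text
t: 15.65
tool_pos: [0.3732, -0.2478, 0.4049]
orientation: [0.003, 3.14, -0.001]
force: [0.5, -0.5, 0.0]
opening: 0.0702
gripper_force: 0.0
```

```bash
python3 - <<'E'
from m import *
for cn in T:
    c=cam(cn); d=np.array(c["dist_coeffs"]);h=hsv(c).astype(int);z=cloud(c)[:,:,2]
    u,v=map(int,cv2.projectPoints(np.array([[.613,-.2117,.13]]),cv2.Rodrigues(np.array(c["R"]))[0],np.array(c["t"]).reshape(3),c["mtx"],d)[0][0,0])
    print(cn,u,v,circ(c,abs(z-.13)<.007,(u,v),40 if cn=="top" else 65,.13))
    save(c,"d1%s.png"%cn,(u-110,v-80,u+110,v+90),3)
E
python3 go.py .374 -.248 .131
```

```text
top 431 170 [ 0.6133 -0.2131  0.0833  0.6136 -0.2127  0.0848]
scene 267 355 [ 0.6139 -0.2127  0.084   0.6137 -0.2131  0.0852]
t 15.75 grasp [ 0.3744 -0.2477  0.2376] tilt [ 9.e-04 -3.e-04 -1.e+00] ty [ 0.  1. -0.] op 0.0699 F [-0.7  0.4 -0.1] gf 0.0
shift mm [  0.5  -0.3 106.6] turn [-0.02  0.05 -0.  ]
```

View pics/d1scene.png

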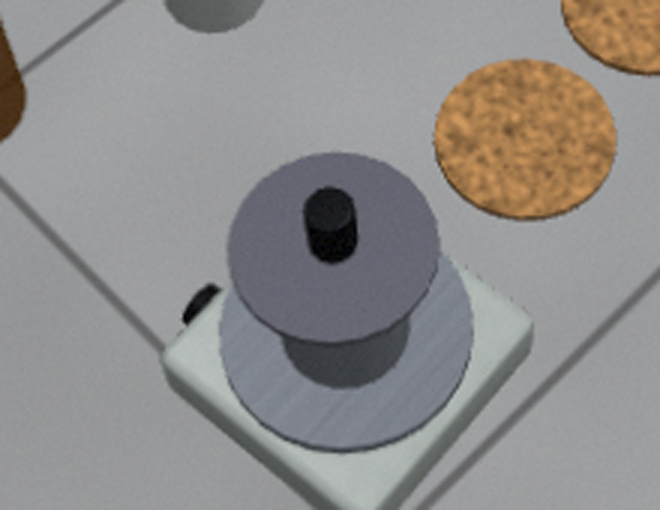

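The cover lies level and centred, within about 1.5 mm. Now the bottle: descend and grip the cap.

Emit:
drive_tool:
  moves: [70,0.5,0,25,0,0,0,70,0,0,30,0,0,0,70,0,0,30,0,0,0,70,0,0,15,0,0,0,70,0,0,6,0,0,0,70,0,0,0,0,0,0,70,0,0,0,0,0,0,50,0,0,0,0,0,0]
  grip_force: 30

```text
t: 16.55
tool_pos: [0.3738, -0.2479, 0.2999]
orientation: [-0.0, 3.14, -0.002]
force: [0.1, -0.3, -0.1]
opening: 0.0654
gripper_force: 0.0
```

Emit:
drive_tool:
  moves: [15,0,0,0,0,0,0,15,0,0,0,0,0,0,15,0,0,0,0,0,0,15,0,0,0,0,0,0,15,0,0,0,0,0,0,15,0,0,0,0,0,0]

```text
t: 17.15
tool_pos: [0.3732, -0.2477, 0.2987]
orientation: [0.0, 3.141, -0.0]
force: [0.0, -0.1, 0.8]
opening: 0.0335
gripper_force: 30.0
```

```bash
python3 go.py .5866 -.0685 .205
```

```text
t 17.15 grasp [ 0.3732 -0.2478  0.1314] tilt [ 2.e-04 -3.e-04 -1.e+00] ty [ 0.  1. -0.] op 0.0335 F [ 0.  -0.1  0.8] gf 30.0
shift mm [-213.4  179.3  -73.6] turn [-0.02  0.01 -0.02]
```

Emit:
drive_tool:
  moves: [15,0,0,-10,0,0,0,15,0,0,-25,0,0,0,15,0,0,-25,0,0,0,15,0,0,-15,0,0,0,15,-10,8,0,0,0,0,15,-20,17,0,0,0,0,15,-27,23,0,0,0,0,15,-30,25,0,0,0,0]

```text
t: 17.95
tool_pos: [0.4608, -0.1733, 0.3721]
orientation: [-0.003, -3.14, -0.001]
force: [0.6, 0.0, -3.4]
opening: 0.0337
gripper_force: 30.0
```

Emit:
drive_tool:
  moves: [15,-30,25,0,0,0,0,15,-30,25,0,0,0,0,15,-27,23,0,0,0,0,15,-20,17,0,0,0,0,15,-13,11,0,0,0,0,15,-6,5,0,0,0,0,15,0,0,0,0,0,0,15,0,0,0,0,0,0]

```text
t: 18.75
tool_pos: [0.5857, -0.0688, 0.3727]
orientation: [-0.0, -3.14, -0.0]
force: [-0.0, -0.6, -4.0]
opening: 0.0335
gripper_force: 30.0
```

```bash
python3 go.py .5866 -.0685 .1374
python3 - <<'E'
from m import *
c=cam("scene"); save(c,"e1.png",(200,160,440,400),2.3)
E
```

```text
t 18.75 grasp [ 0.5855 -0.0688  0.2054] tilt [-0.0017  0.     -1.    ] ty [0. 1. 0.] op 0.0335 F [-0.  -0.6 -4. ] gf 30.0
shift mm [-1.2  0.3 68. ] turn [ 0.   -0.09 -0.01]
```

View pics/e1.png

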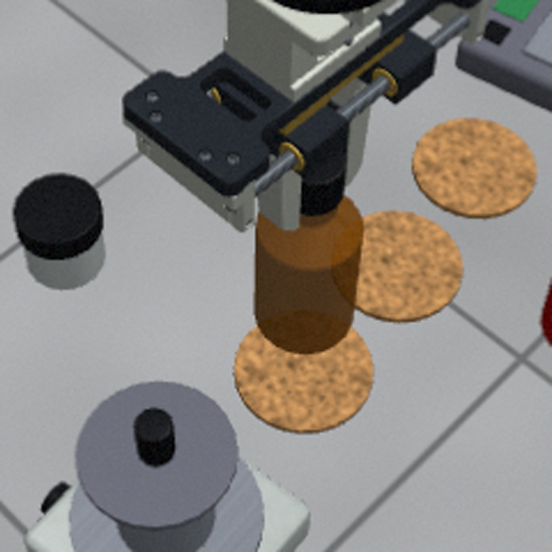

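The bottle hangs upright over the right mat. Lowering it.

Emit:
drive_tool:
  moves: [15,-1,0,20,0,0,0,15,0,0,25,0,0,0,15,0,0,14,0,0,0,15,0,0,4,0,0,0,15,0,0,1,0,0,0,15,0,0,1,0,0,0,15,0,0,0,0,0,0,15,0,0,0,0,0,0]

```text
t: 19.6
tool_pos: [0.5875, -0.0687, 0.3096]
orientation: [0.0, 3.14, -0.0]
force: [-0.2, -0.3, -4.2]
opening: 0.0337
gripper_force: 30.0
```

```bash
python3 go.py .5866 -.0685 .1374
```

```text
t 19.6 grasp [ 0.5878 -0.0688  0.1423] tilt [ 1.5e-03 -3.0e-04 -1.0e+00] ty [ 0.  1. -0.] op 0.0337 F [-0.2 -0.3 -4.2] gf 30.0
shift mm [1.2 0.3 4.9] turn [-0.02  0.09 -0.01]
```

Emit:
drive_tool:
  moves: [15,1,0,1.5,0,0,0,15,0,0,1.5,0,0,0,15,0,0,0.8,0,0,0,15,0,0,0.7,0,0,0,15,0,0,0,0,0,0]

```text
t: 20.1
tool_pos: [0.5864, -0.0687, 0.3047]
orientation: [0.0, 3.141, -0.0]
force: [-0.7, 0.4, 1.6]
opening: 0.0334
gripper_force: 30.0
```

```bash
python3 go.py .5866 -.0685 .1374
```

```text
t 20.1 grasp [ 0.5865 -0.0687  0.1374] tilt [ 9.e-04 -2.e-04 -1.e+00] ty [ 0.  1. -0.] op 0.0334 F [-0.7  0.4  1.6] gf 30.0
shift mm [-0.1  0.2  0. ] turn [-0.01  0.05 -0.01]
```

Emit:
drive_tool:
  moves: [45,0,0,0.3,0,0,0,60,0,0,0,0,0,0,65,0,0,0,0,0,0,65,0,0,0,0,0,0,65,0,0,-20,0,0,0,65,0,0,-30,0,0,0,65,0,0,-30,0,0,0,80,30,-8,0,0,0,0]
  grip_force: 20

```text
t: 20.9
tool_pos: [0.5587, -0.0765, 0.3893]
orientation: [-0.002, 3.132, -0.003]
force: [-0.5, 0.3, 0.7]
opening: 0.069
gripper_force: 0.0
```

Emit:
drive_tool:
  moves: [93,36,-9.5,0,0,0,0,93,38,-10,0,0,0,0,93,38,-10,0,0,0,0,93,36,-9.5,30,0,0,0,93,0,0,40,0,0,0,93,0,0,0,0,0,0,93,0,0,0,0,0,0]

```text
t: 21.6
tool_pos: [0.4082, -0.1156, 0.3142]
orientation: [-0.0, -3.141, -0.001]
force: [0.4, 0.9, 0.5]
opening: 0.0928
gripper_force: 0.0
```

```bash
python3 go.py .4092 -.116 .044
python3 - <<'E'
from m import *
for cn in T:
    c=cam(cn);h=hsv(c).astype(int);z=cloud(c)[:,:,2]
    u,v=map(int,cv2.projectPoints(np.array([[.5866,-.0685,.152]]),cv2.Rodrigues(np.array(c["R"]))[0],np.array(c["t"]).reshape(3),c["mtx"],np.array(c["dist_coeffs"]))[0][0,0])
    try: print(cn,u,v,circ(c,(h[:,:,2]<60)&(abs(z-.152)<(.01)),(u,v),22,.152))
    except Exception as e: print(e)
    save(c,"f1%s.png"%cn,(u-110,v-80,u+110,v+120),3)
E
```

```text
t 21.6 grasp [ 0.408  -0.1155  0.1469] tilt [-1.e-03  5.e-04 -1.e+00] ty [0.    1.    0.001] op 0.0928 F [0.4 0.9 0.5] gf 0.0
shift mm [ -1.3  -0.6 102.9] turn [ 0.03 -0.06 -0.02]
top 361 177 [ 0.5845 -0.0708  0.0328  0.5843 -0.0707  0.0344]
scene 334 262 [ 0.59   -0.0732  0.0365  0.5896 -0.0741  0.0395]
```

View pics/f1scene.png

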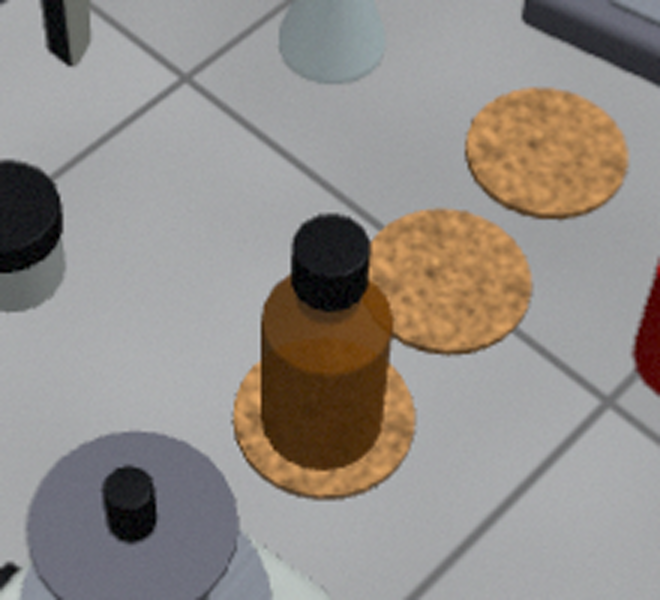

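The bottle stands upright on the right mat. Now the jar.

Emit:
drive_tool:
  moves: [93,-1,-0.5,20,0,0,0,93,0,0,30,0,0,0,93,0,0,30,0,0,0,93,0,0,17,0,0,0,93,0,0,5,0,0,0,93,0,0,0,0,0,0,93,0,0,0,0,0,0,80,0,0,0,0,0,0]

```text
t: 22.5
tool_pos: [0.4102, -0.1165, 0.2134]
orientation: [0.0, 3.139, -0.002]
force: [0.7, 0.8, 0.2]
opening: 0.0885
gripper_force: 0.0
```

Emit:
drive_tool:
  moves: [40,0,0,0,0,0,0,40,0,0,0,0,0,0,40,0,0,0,0,0,0,40,0,0,0,0,0,0,40,0,0,0,0,0,0,40,0,0,0,0,0,0]

```text
t: 23.1
tool_pos: [0.4092, -0.1161, 0.2119]
orientation: [0.0, 3.142, 0.0]
force: [-1.0, 0.4, 1.7]
opening: 0.0577
gripper_force: 20.0
```

```bash
python3 go.py .5590 .1387 .2
```

```text
t 23.1 grasp [ 0.4092 -0.1161  0.0446] tilt [ 1.e-04  1.e-04 -1.e+00] ty [0. 1. 0.] op 0.0577 F [-1.   0.4  1.7] gf 20.0
shift mm [-149.7  254.8 -155.4] turn [ 0.    0.   -0.01]
```

Emit:
drive_tool:
  moves: [40,0,0,-10,0,0,0,40,0,0,-30,0,0,0,40,0,0,-40,0,0,0,40,0,0,-40,0,0,0,40,0,0,-25,0,0,0,40,-8,14,-10,0,0,0,40,-16,27,0,0,0,0,40,-20,34,0,0,0,0]

```text
t: 23.9
tool_pos: [0.4534, -0.041, 0.3681]
orientation: [0.004, 3.14, -0.001]
force: [1.1, -0.1, -1.7]
opening: 0.0575
gripper_force: 20.0
```

Emit:
drive_tool:
  moves: [40,-22,37,0,0,0,0,40,-22,37,0,0,0,0,40,-22,37,0,0,0,0,40,-20,34,0,0,0,0,40,-13,22,0,0,0,0,40,-7,13,0,0,0,0,40,0,0,0,0,0,0,40,0,0,0,0,0,0]

```text
t: 24.7
tool_pos: [0.5589, 0.1382, 0.3666]
orientation: [-0.0, -3.141, 0.001]
force: [-0.1, 0.1, -2.3]
opening: 0.0575
gripper_force: 20.0
```

```bash
python3 go.py .5590 .1387 .0506
```

```text
t 24.7 grasp [0.5588 0.1381 0.1993] tilt [-9.e-04 -7.e-04 -1.e+00] ty [ 0.     1.    -0.001] op 0.0575 F [-0.1  0.1 -2.3] gf 20.0
shift mm [ -0.4   0.7 148.7] turn [-0.04 -0.05 -0.01]
```

Emit:
drive_tool:
  moves: [40,0,0.6,20,0,0,0,40,0,0,35,0,0,0,40,0,0,35,0,0,0,40,0,0,30,0,0,0,40,0,0,16,0,0,0,40,0,0,6,0,0,0,40,0,0,0,0,0,0,40,0,0,0,0,0,0]

```text
t: 25.5
tool_pos: [0.5601, 0.1393, 0.2266]
orientation: [0.001, 3.139, 0.001]
force: [0.3, -0.3, -1.3]
opening: 0.0573
gripper_force: 20.0
```

```bash
python3 go.py .5590 .1387 .0506
```

```text
t 25.5 grasp [0.5605 0.1394 0.0593] tilt [ 2.7e-03  4.0e-04 -1.0e+00] ty [0. 1. 0.] op 0.0573 F [ 0.3 -0.3 -1.3] gf 20.0
shift mm [ 1.6 -0.7  8.7] turn [ 0.02  0.15 -0.03]
```

Emit:
drive_tool:
  moves: [40,0.8,-0.5,3,0,0,0,40,0,0,1,0,0,0,40,0,0,1,0,0,0,40,0,0,1,0,0,0,40,0,0,1,0,0,0,40,0,0,0,0,0,0,40,0,0,0,0,0,0]

```text
t: 26.2
tool_pos: [0.5585, 0.139, 0.2179]
orientation: [0.0, 3.141, 0.0]
force: [-0.7, 0.0, 0.6]
opening: 0.0575
gripper_force: 20.0
```

```bash
python3 go.py .5590 .1387 .0506
```

```text
t 26.2 grasp [0.5586 0.139  0.0506] tilt [ 2.e-04  0.e+00 -1.e+00] ty [0. 1. 0.] op 0.0575 F [-0.7  0.   0.6] gf 20.0
shift mm [-0.4 -0.3 -0. ] turn [ 0.    0.01 -0.01]
```

Emit:
drive_tool:
  moves: [40,0,0,0.7,0,0,0,65,0,0,0,0,0,0,75,0,0,0,0,0,0,76,0,0,0,0,0,0,76,0,0,-20,0,0,0,76,0,0,-40,0,0,0,76,0,0,-45,0,0,0,70,0,0,-45,0,0,0]

```text
t: 27.0
tool_pos: [0.5581, 0.1388, 0.3681]
orientation: [-0.0, -3.141, 0.0]
force: [0.6, -0.3, -0.1]
opening: 0.0723
gripper_force: 0.0
```

Emit:
drive_tool:
  moves: [65,20,-4,0,0,0,0,65,35,-6,0,0,0,0,65,35,-6,0,0,0,0,65,30,-5,0,0,0,0,65,20,-4,0,0,0,0,65,0,0,0,0,0,0,65,0,0,0,0,0,0]

```text
t: 27.7
tool_pos: [0.4187, 0.114, 0.3674]
orientation: [0.0, 3.14, 0.0]
force: [0.4, 0.3, 0.2]
opening: 0.0651
gripper_force: 0.0
```

```bash
python3 go.py .4188 .1138 .103
python3 - <<'E'
from m import *
for cn in T:
    c=cam(cn);h=hsv(c).astype(int);z=cloud(c)[:,:,2]
    u,v=map(int,cv2.projectPoints(np.array([[.559,.1387,.064]]),cv2.Rodrigues(np.array(c["R"]))[0],np.array(c["t"]).reshape(3),c["mtx"],np.array(c["dist_coeffs"]))[0][0,0])
    print(cn,u,v,circ(c,(h[:,:,2]<60)&(abs(z-.064)<.008),(u,v),36,.064))
E
```

```text
t 27.7 grasp [0.4189 0.114  0.2001] tilt [ 1.5e-03  2.0e-04 -1.0e+00] ty [0. 1. 0.] op 0.0651 F [0.4 0.3 0.2] gf 0.0
shift mm [ 0.2 -0.3 97.1] turn [ 0.01  0.09 -0.01]Traceback (most recent call last):
  File "<stdin>", line 5, in <module>
  File "m.py", line 7, in circ
    k=blob(c,mask,uv,r);k=cv2.convexHull(k.astype(np.int32))[:,0]
  File "m.py", line 5, in blob
    return max(cs,key=cv2.contourArea).reshape(-1,2)
           ~~~^^^^^^^^^^^^^^^^^^^^^^^^
ValueError: max() iterable argument is empty
```

```bash
python3 - <<'E'
from m import *
c=cam("scene");h=hsv(c).astype(int);z=cloud(c)[:,:,2]
u,v=map(int,cv2.projectPoints(np.array([[.559,.1387,.064]]),cv2.Rodrigues(np.array(c["R"]))[0],np.array(c["t"]).reshape(3),c["mtx"],np.array(c["dist_coeffs"]))[0][0,0])
print(u,v,circ(c,(h[:,:,2]<60)&(abs(z-.064)<.008),(u,v),36,.064))
save(c,"g1.png",(240,90,480,330),2.3)
E
```

```text
410 208 [0.5606 0.1352 0.0606 0.5603 0.1354 0.0654]
```

View pics/g1.png

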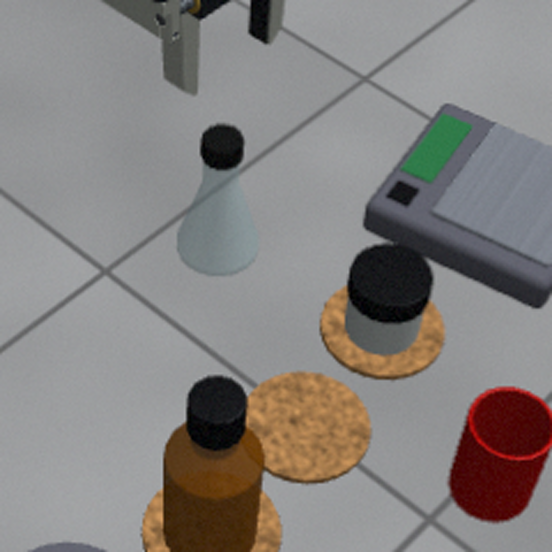

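The jar stands upright on the left mat. Descending on the flask's stopper.

Emit:
drive_tool:
  moves: [65,0,0,25,0,0,0,65,0,0,30,0,0,0,65,0,0,25,0,0,0,65,0,0,13,0,0,0,65,0,0,4,0,0,0,65,0,0,0,0,0,0,65,0,0,0,0,0,0,45,0,0,0,0,0,0]

```text
t: 28.6
tool_pos: [0.4191, 0.1141, 0.2714]
orientation: [0.0, 3.139, 0.001]
force: [-1.1, -0.2, -0.3]
opening: 0.061
gripper_force: 0.0
```

Emit:
drive_tool:
  moves: [10,0,0,0,0,0,0,10,0,0,0,0,0,0,10,0,0,0,0,0,0,10,0,0,0,0,0,0,10,0,0,0,0,0,0,10,0,0,0,0,0,0]

```text
t: 29.2
tool_pos: [0.4184, 0.114, 0.2701]
orientation: [0.0, 3.141, 0.0]
force: [-0.0, 0.5, 0.8]
opening: 0.0296
gripper_force: 20.0
```

```bash
python3 go.py .5757 .0352 .18
```

```text
t 29.2 grasp [0.4185 0.114  0.1028] tilt [ 1.e-04  1.e-04 -1.e+00] ty [0. 1. 0.] op 0.0296 F [-0.   0.5  0.8] gf 20.0
shift mm [-157.3  -78.8  -77.2] turn [ 0.    0.01 -0.01]
```

Emit:
drive_tool:
  moves: [10,0,0,-10,0,0,0,10,0,0,-25,0,0,0,10,0,0,-30,0,0,0,10,0,0,-15,0,0,0,10,-10,-5,0,0,0,0,10,-22,-11,0,0,0,0,10,-27,-14,0,0,0,0,10,-27,-14,0,0,0,0]

```text
t: 30.0
tool_pos: [0.5054, 0.069, 0.3488]
orientation: [0.0, -3.14, 0.0]
force: [-1.2, 0.8, -0.4]
opening: 0.0294
gripper_force: 20.0
```

Emit:
drive_tool:
  moves: [10,-27,-14,0,0,0,0,10,-22,-11,0,0,0,0,10,-14,-6,0,0,0,0,10,-7.5,-4,0,0,0,0,10,0,0,0,0,0,0,10,0,0,0,0,0,0,10,0,0,0,0,0,0]

```text
t: 30.7
tool_pos: [0.5743, 0.0353, 0.3498]
orientation: [0.0, -3.141, -0.0]
force: [-0.2, -0.3, -1.3]
opening: 0.0293
gripper_force: 20.0
```

```bash
python3 go.py .5757 .0352 .1088
```

```text
t 30.7 grasp [0.5742 0.0353 0.1825] tilt [-7.e-04  1.e-04 -1.e+00] ty [-0.  1.  0.] op 0.0293 F [-0.2 -0.3 -1.3] gf 20.0
shift mm [-1.5 -0.1 73.7] turn [ 0.   -0.04  0.02]
```

Emit:
drive_tool:
  moves: [10,-1,0,20,0,0,0,10,0,0,25,0,0,0,10,0,0,16,0,0,0,10,0,0,6,0,0,0,10,0,0,2,0,0,0,10,0,0,0,0,0,0,10,0,0,0,0,0,0,10,0,0,0,0,0,0]

```text
t: 31.5
tool_pos: [0.5764, 0.0349, 0.2822]
orientation: [0.0, 3.14, -0.0]
force: [-0.8, -0.2, -1.3]
opening: 0.0294
gripper_force: 20.0
```

```bash
python3 go.py .5757 .0352 .1088
```

```text
t 31.5 grasp [0.5767 0.0349 0.1149] tilt [ 1.8e-03 -1.0e-04 -1.0e+00] ty [ 0.  1. -0.] op 0.0294 F [-0.8 -0.2 -1.3] gf 20.0
shift mm [1.  0.3 6.1] turn [-0.    0.1  -0.01]
```

Emit:
drive_tool:
  moves: [10,0.5,0,2,0,0,0,10,0,0,1,0,0,0,10,0,0,1,0,0,0,10,0,0,1,0,0,0,10,0,0,0.5,0,0,0,10,0,0,0,0,0,0,10,0,0,0,0,0,0]

```text
t: 32.2
tool_pos: [0.5756, 0.035, 0.2761]
orientation: [0.0, 3.141, 0.0]
force: [-1.7, 0.5, 4.5]
opening: 0.0294
gripper_force: 20.0
```

```bash
python3 go.py .5757 .0352 .1088
```

```text
t 32.2 grasp [0.5758 0.035  0.1088] tilt [ 9.e-04  1.e-04 -1.e+00] ty [0. 1. 0.] op 0.0294 F [-1.7  0.5  4.5] gf 20.0
shift mm [ 0.1  0.2 -0. ] turn [ 0.    0.05 -0.01]
```

Emit:
drive_tool:
  moves: [35,0,0,0,0,0,0,48,0,0,0,0,0,0,52,0,0,0,0,0,0,52,0,0,0,0,0,0,52,0,0,-20,0,0,0,52,0,0,-40,0,0,0,52,0,0,-45,0,0,0,52,0,0,-30,0,0,0]

```text
t: 33.0
tool_pos: [0.5756, 0.0349, 0.4139]
orientation: [0.0, 3.139, -0.0]
force: [0.7, 0.2, -0.1]
opening: 0.052
gripper_force: 0.0
```

Emit:
drive_tool:
  moves: [52,20,25,0,0,0,0,52,30,40,0,0,0,0,52,30,40,0,0,0,0,52,30,40,0,0,0,0,52,30,40,0,0,0,0,52,20,30,0,0,0,0,52,20,20,0,0,0,0,52,0,0,0,0,0,0]

```text
t: 33.8
tool_pos: [0.3934, 0.272, 0.4106]
orientation: [0.006, -3.141, -0.001]
force: [0.1, -0.1, -0.8]
opening: 0.052
gripper_force: 0.0
```

```bash
python3 - <<'E'
from m import *
for cn in T:
    c=cam(cn);h=hsv(c).astype(int);z=cloud(c)[:,:,2]
    for n,P,r in(("bottle",(.5866,-.0685,.152),22),("flask",(.5757,.0352,.118),20),("jar",(.559,.1387,.064),34),("knob",(.6133,-.2113,.16),16)):
        u,v=map(int,cv2.projectPoints(np.array([P]),cv2.Rodrigues(np.array(c["R"]))[0],np.array(c["t"]).reshape(3),c["mtx"],np.array(c["dist_coeffs"]))[0][0,0])
        try: print(cn,n,u,v,circ(c,(h[:,:,2]<60)&(abs(z-P[2])<.008),(u,v),r,P[2])-np.array([P[0],P[1],0,P[0],P[1],0]))
        except Exception as e: print(cn,n,"none")
    save(c,"z"+cn+".png",(140,60,480,350) if cn=="top" else (150,90,540,460),2 if cn=="top" else 1.6)
E
python3 go.py
```

```text
top bottle 361 177 [-0.0022 -0.0022  0.0327 -0.0025 -0.002   0.0344]
top flask 308 187 [-0.002   0.0003  0.0286 -0.0015  0.      0.0308]
top jar 260 201 [-0.0027 -0.0027  0.0557 -0.0025 -0.0029  0.057 ]
top knob 434 164 [-0.0018 -0.0003  0.0199 -0.0018 -0.0007  0.0221]
scene bottle 334 262 [ 0.0029 -0.0041  0.0355  0.0029 -0.0039  0.0376]
scene flask 378 229 [ 0.0024 -0.0023  0.0317  0.0032 -0.0019  0.0351]
scene jar 410 208 [ 0.0017 -0.0038  0.0611  0.0024 -0.0027  0.0652]
scene knob 266 343 [ 0.0025 -0.0027  0.0212  0.0025 -0.0029  0.0237]
t 33.9 grasp [0.3953 0.2702 0.2433] tilt [ 4.e-04 -2.e-04 -1.e+00] ty [-0.002  1.    -0.   ] op 0.052 F [-0.4  0.1  1.1] gf 0.0
```

View pics/zscene.png

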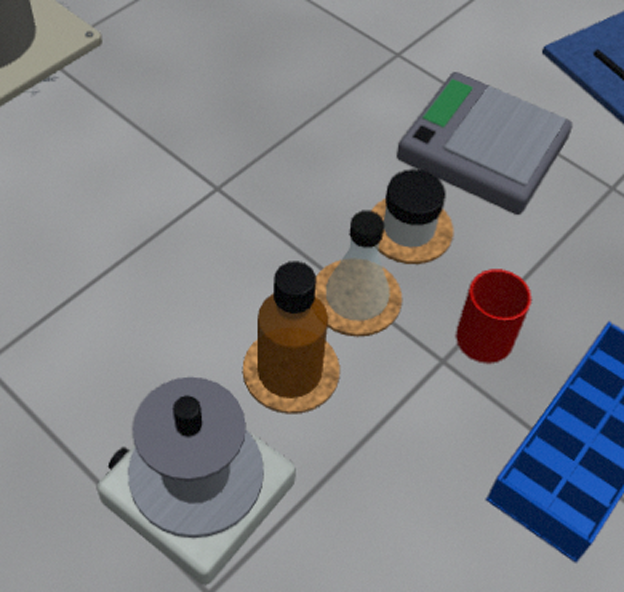

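View pics/ztop.png

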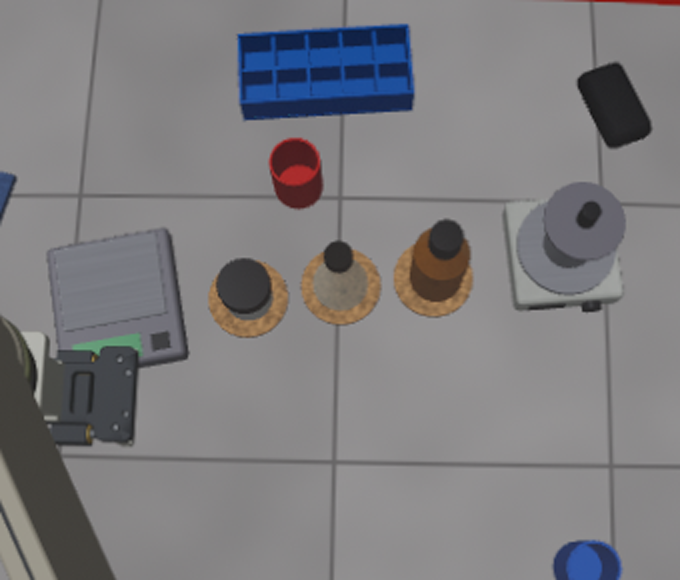

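The pictures show all five items upright and within about 3 mm of centre: stirrer with beaker and cover, then bottle, flask, jar, then the balance. The gripper is clear of everything, so I'm handing in.

```bash
python3 -c "
from plant import robot
print(robot.close_job())"
```

```text
the job is handed in; nothing more can be done
None
```

The job is done and handed in: the beaker stands on the stirrer plate with its cover on top, and the bottle, flask and jar stand on the right, middle and left mats, all upright and within a few millimetres of centre, at about 34 s on the clock.

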